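Put the snack tower together

TASK

Put the snack tower together on its round wooden base: first the blue pot into the base, then the yellow pot on the blue one, then the white pot on the yellow one, and last the lid on top, each pushed fully home and upright before the next. Let go of everything and leave the salt shaker, the mug and the honey jar where they stand.

Things in the scene. Friction and masses are not known exactly. Their poses are not given: they have to be found in the camera images.
- pot_blue: Blue open plastic pot, tallest of three. Origin: centre of underside, z up; stands upright. Height 56 mm, about 0.1 kg. Foot tapers from 40 mm diameter (bottom) to 51 mm (8 mm up); above 8 mm a plain 62 mm cylinder to grip. Wall 4 mm, mouth 54 mm, inner floor at 12 mm. The foot centres itself in a pot's mouth or the base. Home: shoulder (at 8 mm) on the rim below, origin 8 mm above the base's origin.
- pot_yellow: Yellow open plastic pot, middle one of three. Origin: centre of underside, z up; stands upright. Height 48 mm, about 0.1 kg. Foot tapers from 40 mm diameter (bottom) to 51 mm (8 mm up); above 8 mm a plain 62 mm cylinder to grip. Wall 4 mm, mouth 54 mm, inner floor at 12 mm. The foot centres itself in a pot's mouth or the base. Home: shoulder (at 8 mm) on the rim below, origin 48 mm above the blue pot's origin (56 mm above the base's).
- pot_white: White open plastic pot, shallowest of three. Origin: centre of underside, z up; stands upright. Height 40 mm, about 0.1 kg. Foot tapers from 40 mm diameter (bottom) to 51 mm (8 mm up); above 8 mm a plain 62 mm cylinder to grip. Wall 4 mm, mouth 54 mm, inner floor at 12 mm. The foot centres itself in a pot's mouth or the base. Home: shoulder (at 8 mm) on the rim below, origin 40 mm above the yellow pot's origin (96 mm above the base's).
- lid: Grey plastic lid with a dark wooden knob, about 0.06 kg. Origin: centre of underside, z up; stands upright. 0 to 8 mm up: the same tapered foot as the pots (diameter 40 to 51 mm); 8 to 14 mm: disc of 62 mm; 14 to 40 mm: round knob, 20 to 24 mm in diameter, to grip from above. Home: origin 32 mm above the white pot's origin (128 mm above the base's).
- tower_base: Round brown wooden base, fixed to the worktop: diameter 96 mm, height 16 mm, with a round recess in the middle, 54 mm wide, its floor 6 mm above the underside. Origin at the centre of its underside, on the worktop (z = 0), z up.
- salt_shaker: Glass salt shaker with a grey cap, diameter 44 mm, height 90 mm, loose; to be left alone. Origin at the centre of its underside, z up. It, the pots, the lid and the base stand in shuffled places on the free worktop, at least 110 mm apart (between centres).
- mug: White mug with yellow and red stripes, 87 mm wide, 121 mm with its handle, 90 mm high, loose, at the back left; to be left alone. Origin on its underside, at the middle of body and handle together, z up.
- honey_jar: Glass jar of honey with a red lid, diameter 65 mm, height 90 mm, loose, at the back right; to be left alone. Origin at the centre of its underside, z up.
Not all that is in view belongs to the job. What is shaped like the lid but red or turquoise is not meant.

How it is judged:
By the outcome, as a careful person would: the job done as asked, in the order asked, and still so for the second after the job is handed in, with the robot touching nothing.
It also fails if it takes over 112 s, if anything falls off the work surface, if the arm or the gripper's body presses on something with over 40 N, if the wrist force passes 120 N, or if a joint passes its speed limit or range.

ROBOT

A 6-joint arm with a two-finger parallel gripper is mounted at the origin on a cart in front of the work surface, level with it; the furniture and walls round the work are solid. World frame = base frame: x ahead of the robot, y to its left, z up, the work surface at z = 0. Lengths are in m, angles in rad, forces in N, time in s.
With the tool pointing down it reaches from about 0.275 to 0.825 m from the base axis. Payload 5.2 kg.
Tool frame: the origin (TCP) lies on the mounting face of the last link; the fingertips stand 186 mm ahead of it and the grasp point (between the pads) lies 167 mm ahead of it; z points along the fingers, y is the line along which they close (so a half turn about z gives the same grasp; the last joint's range is limited). The gripper opens to 93 mm and grips with 3 to 60 N. Pads are 15 mm wide; open, the fingers measure 128 mm over their backs; the gripper's body (75 mm by 188 mm) begins 65 mm behind the grasp point.
Start: joints at [-1.437, 0.259, 1.535, -0, 1.348, -0.203], TCP at [0.182, -0.519, 0.405] pointing down, gripper open.
Joint ranges: [-3.14, 3.14], [-0.91, 2.08], [0.19, 2.58], [-1.22, 4.36], [0.22, 2.71], [-3.12, 3.12]. Speed limits (rad/s): [2.57, 2.57, 3.14, 3.14, 3.14, 3.14].

INTERFACE

Orientations are given as [roll, pitch, yaw] about the fixed x, y, z axes, in that order (R = Rz(yaw) Ry(pitch) Rx(roll)).
In Python, from plant import manip gives the robot as it stands. The module is installed in compiled form; this text tells all that it offers. Calls block until the motion is done:
- manip.goto(position, orientation): joint-space move of the TCP to a pose.
- manip.move_linear(position, ori=None, rate=0.15, until_force=None): straight line of the TCP; ori=None keeps the orientation; rate is the mean speed in m/s. With until_force (N) it stops when the force on the tool has changed by that much, and returns True; else False.
- manip.move_j(angles): joint-space move.
- manip.open_gripper() and manip.close_gripper(f_grip=None): open the fingers fully, or close them until they stop; f_grip is the grip in N (None keeps the last).
- manip.dwell(seconds).
- manip.solve_ik(position, orientation): joint angles nearest the present ones, or None.
- manip.observe(): the state.
- manip.capture(name): name is "side" or "top" or "wrist"; returns (picture, depth): 420x560x3 uint8, blue, green, red; 420x560 float32, m along the optical axis (not along the pixel's ray), 0 where there is no reading.
- manip.calibration(name): a dict with "camera_matrix" (3x3 intrinsics, pixels), "k1" (the pictures are not rectified: a ray, as slopes to the right and down, at radius r is drawn at 1 + k1 r^2 times it, then the intrinsics apply), "origin" and "attitude" of the camera in the world; the wrist camera has in their place "hand_eye" (4x4, takes a point from camera to tool coordinates, whose origin is the TCP and whose axes are the flange's). Camera axes: x right, y up, looking along -z (the intrinsics and any distortion apply to the point x, -y, -z); pixel columns grow to the right and rows downward; lengths in m; the calibration is good to about 2 mm. A picture is of the moment at which its call begins: read the wrist's pose just before it. calibration takes no time and is no camera call.
A pose or a line that the arm cannot do raises manip.MotionError and nothing moves.
- manip.finish_job(): hands the job in; it is judged then, once.
The state is a dict: "t": time; "qpos": joint angles; "joint_vel": joint speeds; "effort": joint torques, N m; "ee_pos": TCP position; "eef_rot": TCP orientation; "ft_force": force on the tool from outside, world axes, zero at the start; "wrist_torque": the same for the moment, N m; "width": opening from 0.0 (shut) to 1.0 (fully open); "grip_force": force on a finger pad.
Only numpy, scipy, OpenCV 4.12 (cv2) and the standard library are available. Lean on these libraries where they do the work, as an engineer would, in place of code of your own. Each camera call takes 0.05 s, during which the arm holds its last target. There are 200 camera calls.

## Working session

There is one attempt and no reset: what is moved stays moved. The work goes in short steps, each a Python script; the robot and the scene stay as the last script left them, time stands still between calls to the robot, and variables do not carry over. Pictures are saved under pics/ and viewed, at most 14 in all, crops included, and the job is handed in when it is done.

```bash
mkdir -p pics; python3 - <<'E'
from plant import manip
import cv2, numpy as np
o=manip.observe(); print(o)
for n in("top","side"):
    p,d=manip.capture(n); cv2.imwrite(f"pics/{n}0.png",p); np.save(f"{n}0.npy",d); print(n,manip.calibration(n))
print(manip.calibration("wrist"))
E
```

```text
{'t': 0.0, 'qpos': array([-1.43683273e+00,  2.59347740e-01,  1.53607821e+00, -7.60312464e-06,
        1.34797387e+00, -2.02778406e-01]), 'joint_vel': array([-0.00087412,  0.00090359,  0.00041107, -0.00128211, -0.00090563,
        0.00158662]), 'effort': array([ 3.55392394e-04, -4.37306178e+01, -2.83997601e+01,  7.20415078e-02,
        4.15592256e-02, -1.55052876e-04]), 'ee_pos': array([ 0.18173123, -0.51888748,  0.4039168 ]), 'eef_rot': array([-3.13982102e+00, -3.56687348e-04,  3.36743377e-01]), 'ft_force': array([ 0.57011241, -0.1762279 , -0.08983956]), 'wrist_torque': array([-0.0601925 ,  0.05939029, -0.02154512]), 'grip_force': 0.0, 'width': 1.003851513675471}
top {'camera_matrix': array([[427.02680825,   0.        , 277.25485782],
       [  0.        , 427.02680825, 212.8561764 ],
       [  0.        ,   0.        ,   1.        ]]), 'k1': -0.01589204765331619, 'origin': array([0.50385202, 0.02085664, 1.07678657]), 'attitude': array([ 8.81058062e-02,  1.35629951e-03, -1.57968092e+00])}
side {'camera_matrix': array([[406.92044713,   0.        , 284.45262641],
       [  0.        , 406.92044713, 217.45488807],
       [  0.        ,   0.        ,   1.        ]]), 'k1': 0.03676322033915059, 'origin': array([ 0.51111492, -0.70563154,  0.61926361]), 'attitude': array([ 0.89971826, -0.01842963, -0.1404339 ])}
{'camera_matrix': array([[346.91905458,   0.        , 272.97103348],
       [  0.        , 346.91905458, 212.86895208],
       [  0.        ,   0.        ,   1.        ]]), 'k1': -0.01639154350663476, 'hand_eye': array([[-1.01666020e-03,  9.56380281e-01,  2.92122789e-01,
         8.08240026e-02],
       [ 9.99998742e-01,  1.32790326e-03, -8.67174978e-04,
         1.72554500e-04],
       [-1.21725985e-03,  2.92121540e-01, -9.56380429e-01,
         1.80539064e-02],
       [ 0.00000000e+00,  0.00000000e+00,  0.00000000e+00,
         1.00000000e+00]])}
```

View pics/top0.png

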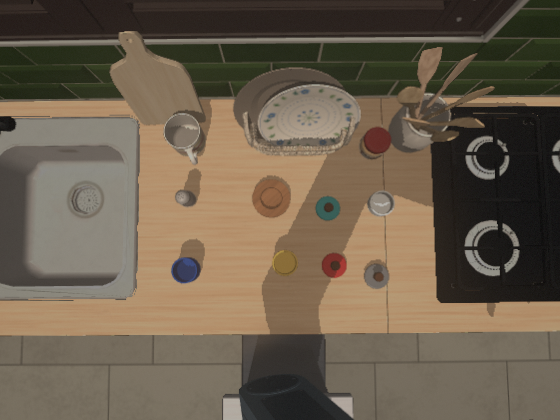

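View pics/side0.png

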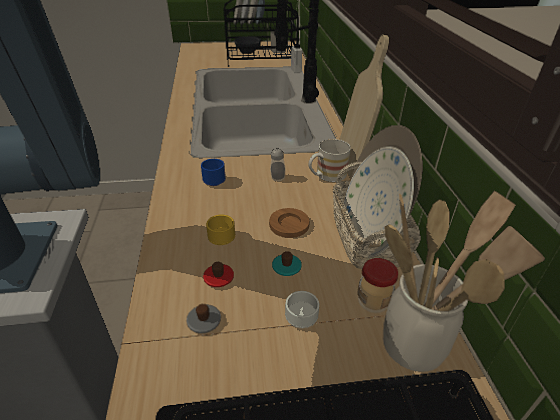

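Top view: blue pot (185,270), yellow (284,262), white (380,203), grey lid (377,276), base (271,198). The decoys are red (334,265) and turquoise (328,208). The white pot seems to have something in it, so I'll enlarge.

```bash
python3 - <<'E'
import cv2
p=cv2.imread("pics/top0.png")[175:300,160:410]
cv2.imwrite("pics/crop1.png",cv2.resize(p,None,fx=3.2,fy=3.2,interpolation=cv2.INTER_CUBIC))
E
```

```text
(no output)
```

View pics/crop1.png

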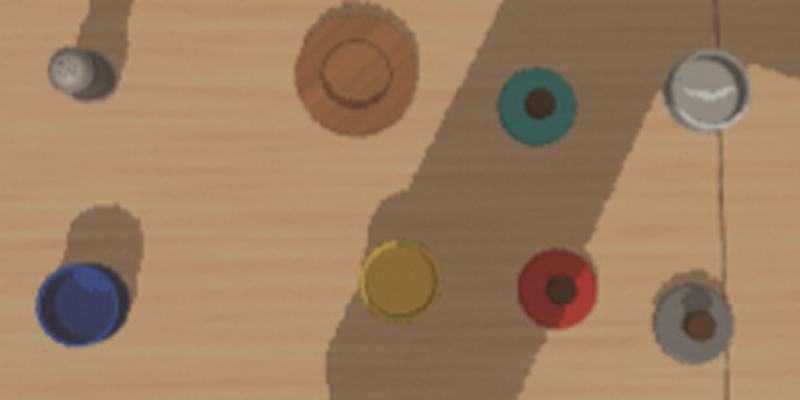

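Crop readings: base top centre (357,72), blue rim (80,305), yellow rim (400,281), white rim (707,91) with sunlight inside it, lid disc (693,323). I'll convert these to world positions and check them against depth.

```bash
cat > h.py <<'E'
import numpy as np, cv2
from scipy.spatial.transform import Rotation as R
from plant import manip
G=0.167
def pose(name,obs=None):
    c=manip.calibration(name)
    if name!="wrist": return c,R.from_euler("xyz",c["attitude"]).as_matrix(),c["origin"]
    obs=obs or manip.observe(); H=c["hand_eye"]; r=R.from_euler("xyz",obs["eef_rot"]).as_matrix()
    return c,r@H[:3,:3],r@H[:3,3]+obs["ee_pos"]
def ray(name,uv,obs=None):
    c,A,o=pose(name,obs)
    x,y=cv2.undistortPoints(np.array([[uv]],float),c["camera_matrix"],np.array([c["k1"],0,0,0]))[0,0]
    return o,A@[x,-y,-1]
def at_z(name,uv,z,obs=None):
    o,d=ray(name,uv,obs); return o+d*(z-o[2])/d[2]
def at_depth(name,uv,depth,obs=None):
    o,d=ray(name,uv,obs); return o+d*depth
E
python3 - <<'E'
from h import *
d=np.load("top0.npy")
for n,(u,v),z in [("base",(357,72),.016),("blue",(80,305),.056),("yellow",(400,281),.048),("white",(707,91),.04),("lid",(693,323),.014),("salt",(72,70),.09)]:
    uv=(160+(u+.5)/3.2-.5,175+(v+.5)/3.2-.5)
    p=at_z("top",uv,z); q=at_depth("top",uv,d[int(round(uv[1])),int(round(uv[0]))])
    print(n,p.round(4),"depth pt",q.round(4),"reach",np.hypot(*p[:2]).round(3))
for n,uv,z in [("jar",(377,140),.09),("mug",(184,130),.09)]: print(n,at_z("top",uv,z).round(3))
for n,uv,z in [("base",(290,221),.016),("blue",(213,165),.056),("yellow",(221,223),.048),("white",(302,299),.04),("lid",(204,318),.014)]: print("side",n,at_z("side",uv,z).round(3))
E
```

```text
base [0.6371 0.0362 0.016 ] depth pt [0.6381 0.0363 0.008 ] reach 0.638
blue [0.4599 0.2425 0.056 ] depth pt [0.4582 0.2509 0.0176] reach 0.52
yellow [0.4753 0.0048 0.048 ] depth pt [0.4744 0.0042 0.0137] reach 0.475
white [ 0.6171 -0.2313  0.04  ] depth pt [ 0.6201 -0.2379  0.013 ] reach 0.659
lid [ 0.4401 -0.2215  0.014 ] depth pt [ 0.4417 -0.2151  0.042 ] reach 0.493
salt [0.6312 0.2427 0.09  ] depth pt [0.6311 0.2425 0.0907] reach 0.676
jar [ 0.761 -0.215  0.09 ]
mug [0.79 0.24 0.09]
side base [0.64  0.03  0.016]
side blue [0.465 0.238 0.056]
side yellow [0.48  0.002 0.048]
side white [ 0.622 -0.226  0.04 ]
side lid [ 0.443 -0.225  0.014]
```

Top and side agree within 5 mm, and heights match the given sizes. Next I'll hover over the base and the blue pot for close wrist views, with the camera turned toward the robot to stay clear of the rack.

```bash
python3 - <<'E'
from h import *
im=[]
for n,x,y,z in [("base",.637,.036,.38),("blue",.460,.2425,.38)]:
    manip.goto([x,y,z],[np.pi,0,np.pi]); manip.dwell(.2)
    o=manip.observe(); p,d=manip.capture("wrist"); np.save(f"w_{n}.npy",d); np.save(f"o_{n}.npy",o,allow_pickle=True)
    cv2.imwrite(f"pics/w_{n}.png",p); im.append(cv2.resize(p,(400,300))); print(n,o["t"],o["ee_pos"],o["qpos"].round(2))
    im[-1]=p[60:360,80:480]
cv2.imwrite("pics/w12.png",np.hstack(im))
E
```

```text
base 2.8417 [0.63701888 0.03524792 0.38003059] [-0.12  0.43  1.35 -0.    1.36 -1.69]
blue 4.15 [0.46108195 0.24162165 0.37979654] [ 0.27  0.22  1.64 -0.    1.27 -1.3 ]
```

View pics/w12.png

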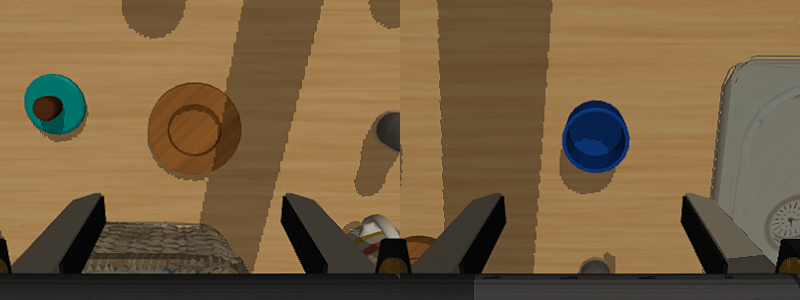

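Wrist views (crop offset 80,60): base circle spans columns 148–241 and rows 83–175, so its centre is at full (274.5,189). Blue rim spans columns 162–229 and rows about 105–172, so its centre is at full (275.5,198.5).

```bash
python3 - <<'E'
from h import *
for n,uv,z in [("base",(274.5,189),.016),("blue",(275.5,198.5),.056)]:
    o=np.load(f"o_{n}.npy",allow_pickle=True).item()
    print(n,at_z("wrist",uv,z,o).round(4))
p=cv2.imread("pics/w_blue.png")[150:245,225:325]
cv2.imwrite("pics/wb.png",cv2.resize(p,None,fx=5,fy=5))
E
```

```text
base [0.635  0.0359 0.016 ]
blue [0.4586 0.243  0.056 ]
```

View pics/wb.png

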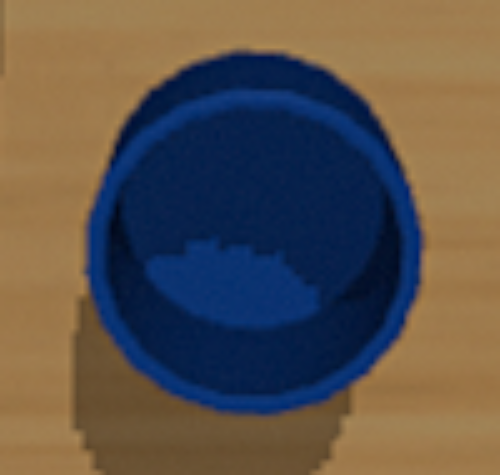

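Enlarged blue rim spans columns 87–422 and rows 88–413, so the pot is at about (0.4596, 0.243), matching the top camera. Picking and placing blue.

```bash
cat >> h.py <<'E'
D=[np.pi,0,np.pi]
BASE=np.array([.636,.036])
def pick(xy,h,grip=25,up=.16):
    x,y=xy
    manip.goto([x,y,h+G+.10],D)
    manip.move_linear([x,y,h+G],rate=.12)
    manip.close_gripper(grip)
    s=manip.observe(); print("grip width mm",93*s["width"],"force",s["grip_force"],"t",s["t"])
    manip.move_linear([x,y,h+G+up],rate=.2)
    s=manip.observe(); print("lifted width",93*s["width"],s["grip_force"])
def place(h,oz,f=15,xy=BASE):
    x,y=xy; zt=oz+h+G
    manip.goto([x,y,zt+.06],D)
    manip.move_linear([x,y,zt+.012],rate=.1); manip.dwell(.2)
    hit=manip.move_linear([x,y,zt-.006],rate=.02,until_force=f)
    s=manip.observe(); print("hit",hit,"origin z mm",1000*(s["ee_pos"][2]-h-G),"want",oz*1000,"F",s["ft_force"].round(1),"t",s["t"])
    return hit
def look(name):
    manip.dwell(.2); o=manip.observe(); p,d=manip.capture("wrist"); cv2.imwrite(f"pics/{name}.png",p); np.save(f"o_{name}.npy",o,allow_pickle=True); np.save(f"w_{name}.npy",d); return p
def release(up=.12):
    manip.open_gripper(); p=manip.observe()["ee_pos"].copy(); p[2]+=up; manip.move_linear(p,rate=.2)
E
python3 - <<'E'
from h import *
pick((.4598,.2427),.034); place(.034,.008)
E
```

```text
grip width mm 61.69027537429981 force 25.582158928737044 t 6.2083
lifted width 61.67082756219314 25.56168684968725
hit True origin z mm 8.091410118208769 want 8.0 F [-0.9 -0.5  4.5] t 9.7333
```

Blue is seated at 8.1 mm. I'll release it, check, and view yellow from close by.

```bash
python3 - <<'E'
from h import *
release(.16); a=look("a_blue")
manip.goto([.4755,.0045,.38],D); b=look("b_yel")
print(manip.observe()["t"])
cv2.imwrite("pics/c3.png",np.hstack([a[60:360,80:480],b[60:360,80:480]]))
E
```

```text
12.5833
```

View pics/c3.png

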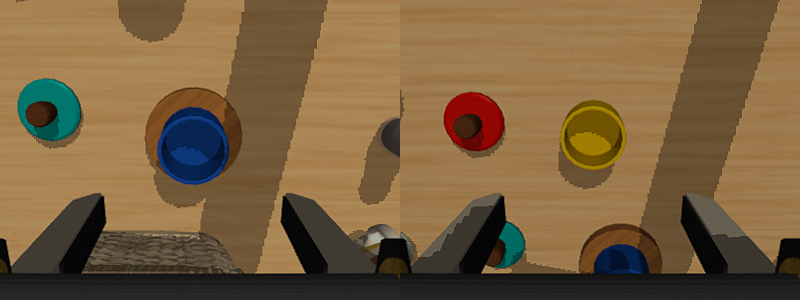

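Blue stands upright in the base, rim centre at full (273,209.5). Yellow rim centre is at full (273,197.5).

```bash
python3 - <<'E'
from h import *
for n,uv,z in [("a_blue",(273,209.5),.064),("b_yel",(273,197.5),.048)]:
    print(n,at_z("wrist",uv,z,np.load(f"o_{n}.npy",allow_pickle=True).item()).round(4))
y=at_z("wrist",(273,197.5),.048,np.load("o_b_yel.npy",allow_pickle=True).item())
pick((np.array([.4753,.0048])+y[:2])/2,.032); place(.032,.056)
E
```

```text
a_blue [0.6355 0.0354 0.064 ]
b_yel [0.4756 0.0036 0.048 ]
grip width mm 60.46524742622915 force 24.90408718585968 t 14.6
lifted width 60.35783129969919 24.90555077791214
hit True origin z mm 56.072313224084795 want 56.0 F [-0.6 -0.4  4.1] t 17.7333
```

Yellow is seated at 56.1 mm. Same again for white.

```bash
python3 - <<'E'
from h import *
release(.14); a=look("a_yel")
manip.goto([.617,-.2313,.38],D); b=look("b_whi")
print(manip.observe()["t"])
cv2.imwrite("pics/c4.png",np.hstack([a[60:360,80:480],b[60:360,80:480]]))
E
```

```text
20.85
```

View pics/c4.png

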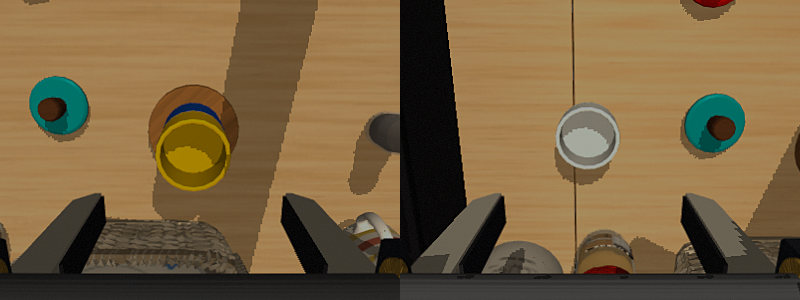

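Yellow is upright on blue. White rim centre is at full (268,198.5), and the honey jar and utensils are clear of the gripper.

```bash
python3 - <<'E'
from h import *
w=at_z("wrist",(268,198.5),.04,np.load("o_b_whi.npy",allow_pickle=True).item()); print(w)
pick((np.array([.6171,-.2313])+w[:2])/2,.031,up=.2); place(.031,.096)
E
```

```text
[ 0.61942058 -0.23516136  0.04      ]
grip width mm 61.28668877415468 force 25.09602426085621 t 22.875
lifted width 61.4911027936872 25.075184390880167
hit True origin z mm 96.22188862438988 want 96.0 F [-0.1 -0.4  5.3] t 26.55
```

```bash
python3 - <<'E'
from h import *
release(.12); a=look("a_whi")
manip.goto([.4405,-.222,.36],D); b=look("b_lid")
print(manip.observe()["t"])
cv2.imwrite("pics/c5.png",np.hstack([a[60:360,80:480],b[60:360,80:480]]))
E
```

```text
29.7583
```

View pics/c5.png

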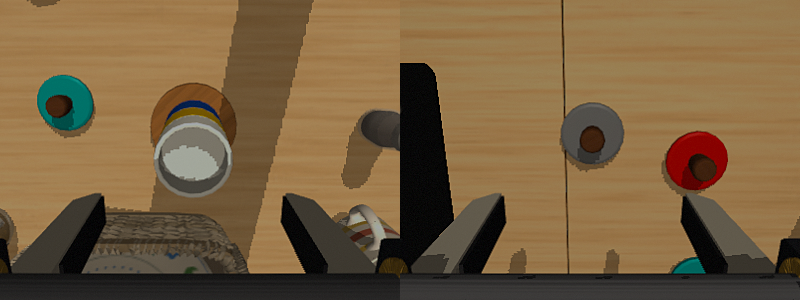

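White is upright on top of the stack. The grey lid's disc spans columns 161–223 and rows 103–165, so its centre is at full (272,194).

```bash
python3 - <<'E'
from h import *
w=at_z("wrist",(272,194),.014,np.load("o_b_lid.npy",allow_pickle=True).item()); print(w)
pick((np.array([.4401,-.2215])+w[:2])/2,.0355,up=.2); a=look("heldlid")
place(.0355,.128); p,d=manip.capture("side"); cv2.imwrite("pics/s2.png",p)
cv2.imwrite("pics/c6.png",np.hstack([a[60:360,80:480],p[60:360,80:480]]))
E
```

```text
[ 0.4401528  -0.22326047  0.014     ]
grip width mm 22.174618261394336 force 24.999868939630687 t 32.1917
lifted width 22.27808270760607 24.99992477009073
hit True origin z mm 127.90092384485772 want 128.0 F [-1.2 -0.4  5.6] t 36.3083
```

View pics/c6.png

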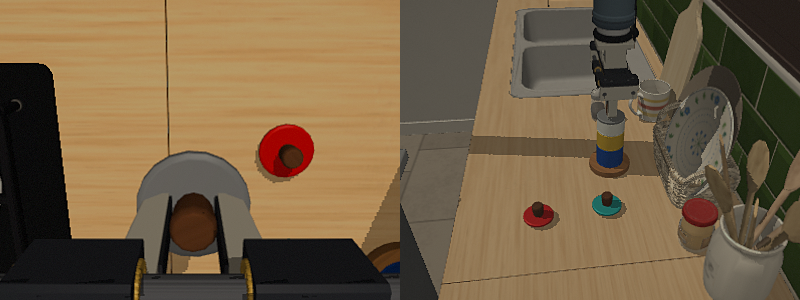

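The lid is at 127.9 mm, and the tower at about (610,140) in the right half is upright. I'll release, retreat and check from the side.

```bash
python3 - <<'E'
from h import *
release(.10); p=manip.observe()["ee_pos"]; manip.goto([.42,-.2,.42],D); manip.dwell(.5)
p,d=manip.capture("side"); cv2.imwrite("pics/s3.png",cv2.resize(p[80:260,200:440],None,fx=3,fy=3,interpolation=cv2.INTER_CUBIC)); print(manip.observe()["t"])
E
```

```text
39.975
```

View pics/s3.png

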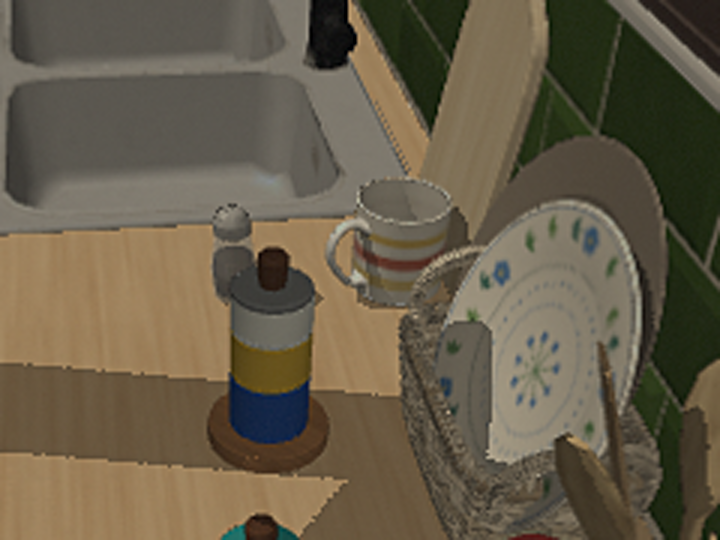

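The tower (columns 230–315, rows 248–440) is complete and upright, with no gaps. The shaker and mug haven't moved.

```bash
python3 -c "
from plant import manip
print(manip.finish_job())"
```

```text
the job is handed in; nothing more can be done
None
```

The snack tower is built on its base (blue, yellow, white, then the grey lid), with every piece within about 0.2 mm of its home height and upright; everything is released, the salt shaker, mug and honey jar were not touched, and I handed the job in at about 40 s.

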